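Load the bezel tray into the UV curing hood and latch it

ROBOT

A 7-joint arm with a two-finger parallel gripper is mounted at the origin on a cart in front of the work surface, level with it; the furniture and walls round the work are solid. World frame = base frame: x ahead of the robot, y to its left, z up, the work surface at z = 0. Lengths are in m, angles in rad, forces in N, time in s.
With the tool pointing down it reaches from about 0.425 to 0.875 m from the base axis. Payload 4.7 kg.
Tool frame: the origin (TCP) lies midway between the tips of the shut fingers; the grasp point (between the pads) lies 19 mm behind it (manip.grasp_offset is the distance from the TCP to the grasp point, in m); z points along the fingers, y is the line along which they close (so a half turn about z gives the same grasp; the last joint's range is limited). The gripper opens to 85 mm and grips with 20 to 120 N. Pads are 22 mm wide; open, the fingers measure 114 mm over their backs; the gripper's body (76 mm by 85 mm) begins 54 mm behind the grasp point. The pads swing forward as they close: fully open they stand 13 mm farther back than shut.
Start: joints at [-1.139, 0.321, -0.07, 1.45, 0.023, 1.371, -0.057], TCP at [0.264, 0.594, 0.231] pointing down, gripper open.
Joint ranges: [-2.86, 2.86], [-0.3, 2.09], [-1.38, 1.24], [0.06, 2.45], [-1.56, 4.7], [0.09, 2.05], [-2.69, 2.69]. Speed limits (rad/s): [2.57, 2.57, 3.14, 3.14, 3.14, 3.14, 3.14].

INTERFACE

Orientations are given as [roll, pitch, yaw] about the fixed x, y, z axes, in that order (R = Rz(yaw) Ry(pitch) Rx(roll)).
In Python, from rig import manip gives the robot as it stands.
- The arm moves only by the tool send_rows, never from a script. Its argument "commands" is a list of rows, each a list of 7 numbers: the finger opening in m, from 0 to 0.0854, then the shift along the tool's x, y, z in m, then the turn, a rotation vector about the tool's x, y, z in rad. In form: [[fingers, dx, dy, dz, wx, wy, wz], ...]. A call has 1 to 20 rows; each row shifts and turns the commanded pose from where the row before left it, along the tool's axes as they then stand; what a row does not reach is not made up. A row lasts 1/12 s, in which the tool goes at most 41.7 mm and 7.16 degrees, less where a joint would pass 70% of its speed; a pose out of reach is approached as far as the arm can. A call with a gripper value outside its range is refused whole. The fingers move at their own pace and stop on an object; the grip force is fixed at half the most. Time passes only in rows, so rows that do not move let the fingers close. It gives the time, the measured TCP pose, the force, the opening and the grip force at its end, in the units of the state.
- manip.get_state(): the state, without advancing time (a new reading comes with each control period).
- manip.snapshot(name): name is "scene" or "top"; returns the picture (480x640x3 uint8, red, green, blue); there is no depth.
- manip.camera_info(name): a dict with "K" (3x3 intrinsics, pixels), "xyz" and "attitude" of the camera in the world. Camera axes: x right, y down, z forward; pixel columns grow to the right and rows downward; lengths in m; the calibration is good to about 2 mm. A picture is of the moment at which its call begins. camera_info takes no time and is no camera call.
- manip.finish_job(): hands the job in; it is judged then, once.
The state is a dict: "time": time; "q": joint angles; "dq": joint speeds; "joint_torque": joint torques, N m; "position": TCP position; "tcp_rot": TCP orientation; "ft_force": force on the tool from outside, world axes, zero at the start; "torque": the same for the moment, N m; "gripper_width": opening from 0.0 (shut) to 1.0 (fully open); "gripper_force": force on a finger pad.
Only numpy, scipy, OpenCV 4.12 (cv2) and the standard library are available. Lean on these libraries where they do the work, as an engineer would, in place of code of your own. Each camera call takes 0.05 s, during which the arm holds its last target. There are 200 camera calls.

TASK

The two freshly glued bezel frames in the grey tray are ready for curing: take the tray by its black pull fin and slide it along the bench into the mouth of the grey curing hood, gently feeling its way between the guide rails hidden inside and never forcing it, until its front plate lies fully home against the hood's front. Then swing the red-knobbed latch fully down across the plate. Keep both frames lying in their pockets and leave the other things on the bench alone.

Things in the scene. Friction and masses are not known exactly. Their poses are not given: they have to be found in the camera images.
- hood: Grey sheet-metal UV curing hood, fixed on the bench, 175 deep x 200 wide x 70 high, open below: the tray slides on the bench itself. Origin on the bench under the middle of its front face; x points into the hood, y to its left as the robot sees it, z up. Pressing the tray against the hood, its rails or its front with more than 40 N is too hard.
- mouth (a point): Middle of the mouth in the hood's front face (hood x = 0, y = 0, 12 mm above the bench). The mouth is 130 wide (y -65 to +65 mm) and 24 high, so the tray enters it with 20 mm to spare on each side.
- rail_ends (a point): Point on the hood's centre line, 45 mm behind the front face, where two hidden guide rails begin. Parallel to the hood's x and 9 mm high, slippery, they leave a 93 mm channel. The pair is clamped, unseen, up to 12 mm left or right of this point. Rail ends are blunt, 16 mm wide, inner corners rounded by 2.5 mm: a tray 3 mm off butts against one, felt on that side; draw back and shift away from it.
- roller (a point): Point on the hood's centre line, 95 mm behind the front face. Level with it a spring roller on the right-hand rail bears on the tray's right side, pressing it against the left rail. It resists with up to about 6 N as the tray's nose passes (tray origin some 50 to 40 mm short of home) and drops into a notch of the tray at home, which then stays put by itself.
- tray: Grey plastic tray, loose, 0.3 kg, slippery below, 138 long x 90 wide x 16 high, with an aluminium front plate 158 wide, 5 thick, z 2 to 38 mm, that stops against the hood's front face. Origin on its underside in the middle of the plate's rear face; x points to its nose at x = +138 mm, y to its left. Fully home its frame is the hood's, but for the rails' shift along y and 1.5 mm play.
- fin_grip (a point): Grip point of the tray's black upright pull fin in front of its plate: 24.5 mm in front of the plate's rear face (tray x = -24.5 mm), 44 mm above the bench. The fin is 12 mm thick in y, 35 mm long in x (tray x -40 to -5 mm), its top 58 mm high; grasp it from above, fingers to its left and right.
- latch (a joint): Angle of the latch on the hood's front face. 0 = open, arm pointing left (the hood's +y) and 0.5 rad above level; 0.5 = arm level; it grows as the arm swings down; 2.07 = fully closed (hard stop), arm straight down across the front plate. A stiff hinge, about 2 N at the knob: it stays where it is left. Its arm passes 3.5 mm in front of a plate that is home; one standing out 4 to 13 mm blocks it.
- latch_pivot (a point): Point on the latch's axis (hood x = -26 mm, y = +48 mm, z = +54 mm), in the middle of the knob's length; the axis runs along the hood's x.
- latch_knob (a point): Middle of the latch's red knob, a 13.6 mm thick, 24 mm long cylinder along the hood's x (hood x -13.5 to -37.5 mm) at 34 mm from the latch's axis. Push it down and round from above and outside with closed fingers.
- pocket_front (a point): Middle of the floor of the tray's front pocket (tray x = +35.75 mm, 3 mm above its underside), 63.5 x 80 mm, walls 9 to 13 mm high.
- pocket_rear (a point): The same of the rear pocket (tray x = +102.25 mm).
- bezel_front: Flat blue bezel frame 60 x 74 x 9 mm, loose in the front pocket; origin under its centre, z up.
- bezel_rear: The same in the rear pocket.
- glue_bottle: Small white glue bottle, 21 mm thick, 60 high, standing loose on the bench; origin under its centre. To be left alone.
- snap_block_11: Clear-blue snap block with white insert, 70 x 48 x 41 mm, loose on the bench; origin under its centre. To be left alone.
- tweezers: Steel tweezers, 19 x 128 x 10 mm, lying on the bench; origin under the middle. To be left alone.

How it is judged:
By the outcome, as a careful person would: the job done as asked, in the order asked, and still so for the second after the job is handed in, with the robot touching nothing.
It also fails if it takes over 72 s, if anything falls off the work surface, if the arm or the gripper's body presses on something with over 40 N, if the wrist force passes 120 N, or if a joint passes its speed limit or range.

## Working session

There is one attempt and no reset: what is moved stays moved. The work goes in short steps, Python scripts to look and compute and a tool call to move; the robot and the scene stay as the last step left them, time stands still between calls to the robot, and variables do not carry over. Pictures are saved under pics/ and viewed, at most 10 in all, crops included, and the job is handed in when it is done.

Besides the shell and the picture viewer there is one more tool, called after "Request:" as name(argument=value, ...), one argument or row to a line, values as JSON. send_rows: Moves the arm, as the interface text tells. Its arguments: {"type":"object","properties":{"commands":{"type":"array","items":{"type":"array","items":{"type":"number"}}}},"required":["commands"]}

```bash
mkdir -p pics; ls; python3 - <<'E'
from rig import manip
import cv2
for n in("scene","top"):
    cv2.imwrite(f"pics/{n}0.png",manip.snapshot(n)[...,::-1]); print(manip.camera_info(n))
s=manip.get_state(); print({k:s[k] for k in("time","position","tcp_rot","ft_force","gripper_width")},manip.grasp_offset)
E
```

```text
pics
{'K': array([[442.54925677,   0.        , 320.33698682],
       [  0.        , 442.54925677, 234.22873445],
       [  0.        ,   0.        ,   1.        ]]), 'xyz': array([-0.07167353, -0.45897788,  0.55123883]), 'attitude': array([-2.1239472 , -0.01982642, -1.04505677])}
{'K': array([[567.36794665,   0.        , 317.45054149],
       [  0.        , 567.36794665, 243.17441316],
       [  0.        ,   0.        ,   1.        ]]), 'xyz': array([ 0.51518249, -0.09096658,  1.34917468]), 'attitude': array([-3.0720707 , -0.01172278, -1.58953222])}
{'time': 0.1, 'position': array([0.26359032, 0.59361267, 0.23029411]), 'tcp_rot': array([-3.13980128e+00,  1.12462075e-04,  2.72381758e+00]), 'ft_force': array([ 0.59217354, -0.74058552, -0.47432391]), 'gripper_width': 0.9983908688649243} 0.0187
```

View pics/scene0.png

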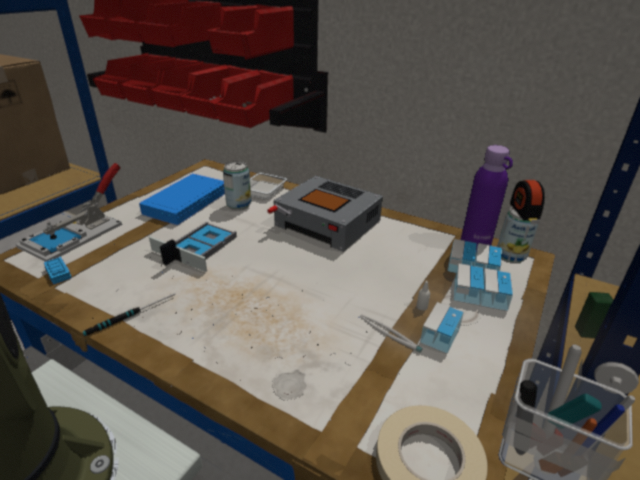

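View pics/top0.png

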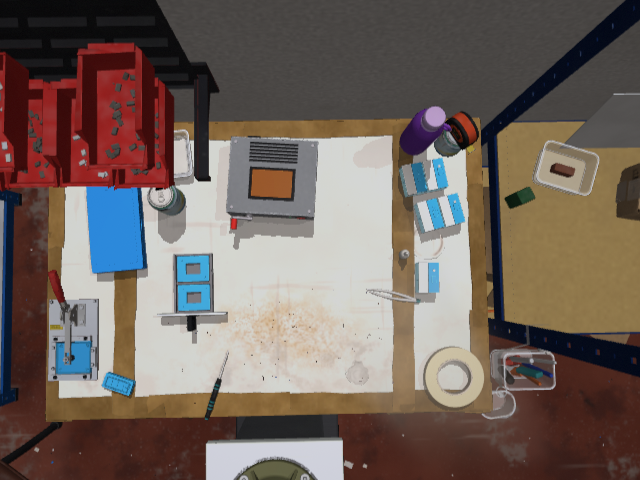

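The scene view shows the tray (fin near (170,252)), the hood (front face around (310,225)) and the red knob at (271,210). In the top view the fin is at (192,323), the plate at row 315, the hood front edge near row 217 (columns 228–313) and the knob at (234,225).

```bash
python3 - <<'E'
import cv2,numpy as np
t=cv2.imread("pics/top0.png");s=cv2.imread("pics/scene0.png")
a=cv2.resize(t[120:345,150:330],None,fx=2.6,fy=2.6,interpolation=cv2.INTER_CUBIC)
b=cv2.resize(s[170:280,140:390],None,fx=3.1,fy=3.1,interpolation=cv2.INTER_CUBIC)
cv2.imwrite("pics/a.png",a);cv2.imwrite("pics/b.png",b)
E
```

```text
(no output)
```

View pics/a.png

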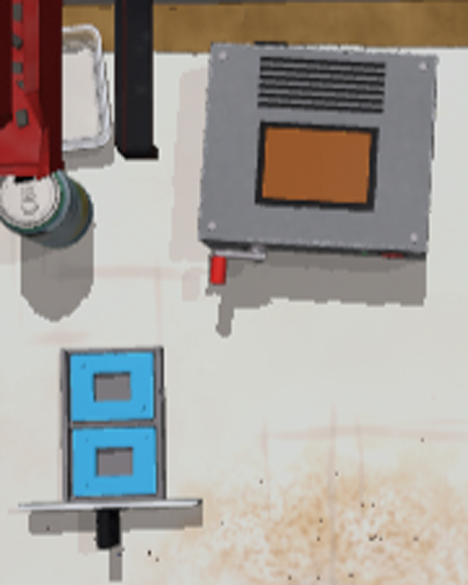

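View pics/b.png

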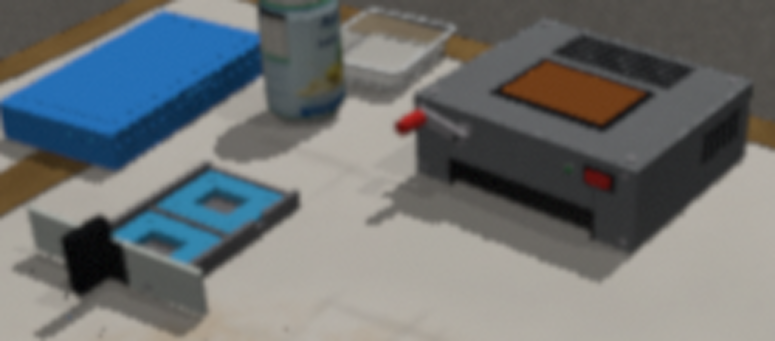

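Crop a shows the tray turned slightly. Its left and right edges are at full-image columns ≈175 and 213, the plate runs from (158,313) to (228,312) and the fin is at (191,323). The hood's top corners are ≈(227,212), (315,217), (318,141) and (232,137), and the latch is open with its knob at (234,224). In crop b the knob is at (272,209), the fin top at (172,241) and the mouth spans (285,223)–(331,244).

```bash
cat > h.py <<'E'
import numpy as np,cv2
from scipy.spatial.transform import Rotation as Ro
from rig import manip
CI={n:manip.camera_info(n) for n in("top","scene")}
def ray(n,p):
    c=CI[n];d=Ro.from_euler("xyz",c["attitude"]).as_matrix()@np.linalg.solve(c["K"],[p[0],p[1],1]);return c["xyz"],d
def onz(n,p,z):
    o,d=ray(n,p);return o+d*(z-o[2])/d[2]
def tri(p,q):
    (a,u),(b,v)=ray("top",p),ray("scene",q);u=u/np.linalg.norm(u);v=v/np.linalg.norm(v)
    st=np.linalg.lstsq(np.c_[u,-v],b-a,rcond=None)[0];A=a+u*st[0];B=b+v*st[1];return (A+B)/2,np.linalg.norm(A-B)
def proj(n,P):
    c=CI[n];x=c["K"]@(Ro.from_euler("xyz",c["attitude"]).as_matrix().T@(np.asarray(P)-c["xyz"]));return x[:2]/x[2]
def edge(g,p,q,w=4,n=25,sgn=0):
    """subpixel edge line near segment p-q; sgn=+1 bright on the right-hand normal side"""
    p,q=np.float64(p),np.float64(q);t=(q-p)/np.linalg.norm(q-p);m=np.array([-t[1],t[0]])
    k=np.arange(-w,w+.01,.25);pts=[]
    for f in np.linspace(.1,.9,n):
        c=p+(q-p)*f+k[:,None]*m
        v=cv2.remap(g,np.float32(c[:,0])[None],np.float32(c[:,1])[None],cv2.INTER_LINEAR)[0]
        d=np.gradient(cv2.GaussianBlur(v[None],(0,0),1.5)[0]);d=abs(d) if sgn==0 else np.maximum(d*sgn,0)
        i=d.argmax();pts.append(c[i])
    vx,vy,x,y=cv2.fitLine(np.float32(pts),cv2.DIST_HUBER,0,.01,.01).ravel()
    r=np.abs((np.array(pts)-[x,y])@[-vy,vx]);return np.array([vx,vy]),np.array([x,y]),np.median(r)
def isect(a,b):
    s=np.linalg.solve(np.c_[a[0],-b[0]],b[1]-a[1]);return a[1]+a[0]*s[0]
E
cat > m.py <<'E'
from h import *
I=cv2.imread("pics/top0.png");g=np.float32(cv2.cvtColor(I,cv2.COLOR_BGR2GRAY));S=cv2.imread("pics/scene0.png")
C=lambda x,y:(150+x/2.6-.3,120+y/2.6-.3)
E=dict(L=edge(g,C(213,45),C(201,240)),R=edge(g,C(437,55),C(428,253)),B=edge(g,C(213,45),C(437,55)),F=edge(g,C(201,240),C(428,250)))
for k in E: print(k,E[k][2])
cs={a+b:onz("top",isect(E[a],E[b]),.07) for a in"FB" for b in"LR"}
for k in cs: print(k,cs[k].round(4))
print("w",np.linalg.norm(cs["FL"]-cs["FR"]),"d",np.linalg.norm(cs["FL"]-cs["BL"]))
for a,b in(("FL","FR"),("BL","BR")): d=cs[a]-cs[b];print("yaw",np.degrees(np.arctan2(-d[0],d[1])))
for a,b in(("FL","BL"),("FR","BR")): d=cs[b]-cs[a];print("yaw",np.degrees(np.arctan2(d[1],d[0])))
print("frontmid",(cs["FL"]+cs["FR"])/2)
T=dict(L=edge(g,C(65,350),C(68,495)),R=edge(g,C(161,347),C(163,495)),N=edge(g,C(64,350),C(162,347)))
for k in T: print("tray",k,T[k][2])
nl,nr=onz("top",isect(T["N"],T["L"]),.016),onz("top",isect(T["N"],T["R"]),.016);d=nl-nr
print("nose",nl,nr,"yaw",np.degrees(np.arctan2(-d[0],d[1])),np.linalg.norm(d))
for k in"LR":
    v,p,_=T[k];a,b=onz("top",p-v*20,.016),onz("top",p+v*20,.016);d=(a-b)*np.sign(a[0]-b[0]);print("yaw",np.degrees(np.arctan2(d[1],d[0])))
def comps(img,lo,hi,box):
    h=cv2.cvtColor(img,cv2.COLOR_BGR2HSV);m=cv2.inRange(h,lo,hi);z=np.zeros_like(m);x0,y0,x1,y1=box;z[y0:y1,x0:x1]=m[y0:y1,x0:x1]
    n,l,st,ce=cv2.connectedComponentsWithStats(z);return [(ce[i],st[i]) for i in range(1,n) if st[i][4]>15],l
for nm,img,box in(("top",I,(160,245,225,320)),("scene",S,(140,215,245,275))):
    c,_=comps(img,(90,120,60),(110,255,255),box);print(nm,"blue",[(x.round(1),s) for x,s in c])
    c,_=comps(img,(0,0,0),(180,255,45),(160,300,225,340) if nm=="top" else box);print(nm,"black",[(x.round(1),s) for x,s in c])
kt=comps(I,(0,150,100),(8,255,255),(225,215,245,235))[0];ks=comps(S,(0,150,100),(8,255,255),(262,200,285,220))[0]
print("knob",kt,ks);
if kt and ks: print(tri(kt[0][0],ks[0][0]))
E
python3 m.py
```

```text
L 0.22982361383740196
R 0.19476802624030723
B 0.9252477411177035
F 0.15115534152523927
FL [0.679  0.0996 0.07  ]
FR [ 0.6651 -0.1009  0.07  ]
BL [0.8493 0.0869 0.07  ]
BR [ 0.8448 -0.1141  0.07  ]
w 0.20091682494212937 d 0.17072511880464122
yaw -3.9595368837540477
yaw -1.2691341991612333
yaw -4.262300865285108
yaw -4.216783113995181
frontmid [ 6.72064061e-01 -6.58165024e-04  7.00000000e-02]
tray L 0.2097037643036944
tray R 0.11407312473667966
tray N 0.10417366695888054
nose [0.58869715 0.22157899 0.016     ] [0.58849753 0.13895276 0.016     ] yaw -0.13842248420172149 0.08262646786382533
yaw -2.141004661938332
yaw 1.2699629131294037
top blue [(array([192.4, 268.4]), array([177, 256,  32,  26, 672], dtype=int32)), (array([193.5, 297. ]), array([178, 284,  32,  27, 682], dtype=int32))]
top black [(array([191.2, 322.6]), array([187, 316,   9,  15, 123], dtype=int32))]
scene blue [(array([170.4, 217.8]), array([146, 215,  45,   9, 237], dtype=int32)), (array([210. , 234.3]), array([191, 225,  40,  20, 416], dtype=int32)), (array([193.8, 245. ]), array([176, 238,  35,  16, 271], dtype=int32))]
scene black [(array([169.6, 252.5]), array([160, 241,  21,  24, 336], dtype=int32)), (array([211.2, 251.6]), array([205, 247,  14,  10,  34], dtype=int32))]
knob [(array([233.4137931 , 223.36206897]), array([231, 219,   6,  10,  58], dtype=int32))] [(array([272.40740741, 208.25925926]), array([268, 206,   9,   5,  27], dtype=int32))]
(array([0.65394305, 0.08072158, 0.06466787]), np.float64(0.003832262895327164))
```

```bash
cat > m2.py <<'E'
from h import *
I=cv2.imread("pics/top0.png");g=np.float32(cv2.cvtColor(I,cv2.COLOR_BGR2GRAY))
C=lambda x,y:(150+x/2.6-.3,120+y/2.6-.3)
B=edge(g,C(213,43),C(437,53),w=3,sgn=-1,n=40);L=edge(g,C(213,45),C(201,240),sgn=1);R=edge(g,C(437,55),C(428,253),sgn=-1)
for s in(1,-1):
    F=edge(g,C(201,241),C(428,251),sgn=s);cs={a+b:onz("top",isect(e,f),.07) for a,e in(("F",F),("B",B)) for b,f in(("L",L),("R",R))}
    print("F",s,F[2],B[2],L[2],R[2]);print({k:v.round(4)[:2] for k,v in cs.items()})
    for a,b in(("FL","FR"),("BL","BR")): d=cs[a]-cs[b];print("yaw",np.degrees(np.arctan2(-d[0],d[1])),np.linalg.norm(d))
    for a,b in(("FL","BL"),("FR","BR")): d=cs[b]-cs[a];print("yaw",np.degrees(np.arctan2(d[1],d[0])),np.linalg.norm(d))
    print("mid",(cs["FL"]+cs["FR"])/2)
    gx=[int(v) for v in g[205:225,270]]
print(gx)
L=edge(g,C(63,350),C(67,495),sgn=1);R=edge(g,C(162,347),C(165,495),sgn=-1);N=edge(g,C(64,348),C(162,345),sgn=-1)
print(L[2],R[2],N[2])
nl,nr=onz("top",isect(N,L),.016),onz("top",isect(N,R),.016);d=nl-nr
print("nose",(nl+nr)/2,"yaw",np.degrees(np.arctan2(-d[0],d[1])),np.linalg.norm(d))
for e in(L,R):
    a,b=[onz("top",e[1]+e[0]*k,.016) for k in(-20,20)];d=(a-b)*np.sign(a[0]-b[0]);print("yaw",np.degrees(np.arctan2(d[1],d[0])))
b=[onz("top",(192.4,268.4),.012),onz("top",(193.5,297.),.012)];d=b[0]-b[1];print("bez",b,np.degrees(np.arctan2(d[1],d[0])))
P=edge(g,C(22,508),C(200,502),sgn=0,w=3);a,b=[onz("top",P[1]+P[0]*k,.038) for k in(-20,20)];d=(a-b)*np.sign(a[1]-b[1]);print("plate",P[2],np.degrees(np.arctan2(-d[0],d[1])),(a+b)/2)
# fin: top and scene; top of fin
print("fin top-view on .058",onz("top",(191.2,320),.058), [int(v) for v in g[308:336,191]],[int(v) for v in g[323,182:202]])
s=cv2.cvtColor(cv2.imread("pics/scene0.png"),cv2.COLOR_BGR2GRAY)
m=(s<45)[236:268,155:185];print("\n".join("".join(".#"[v] for v in r) for r in m.astype(int)))
E
python3 m2.py
```

```text
F 1 0.1542968562474494 0.32582888381378916 0.22982361383740196 0.19476802624030723
{'FL': array([0.6724, 0.1001]), 'FR': array([ 0.6585, -0.1004]), 'BL': array([0.8521, 0.0867]), 'BR': array([ 0.8387, -0.1137])}
yaw -3.9578296359095875 0.20092211424383755
yaw -3.820168480139056 0.20078168729700746
yaw -4.262302841509092 0.18017580828031107
yaw -4.216770047653302 0.18065751493560508
mid [ 6.65482691e-01 -1.70319522e-04  7.00000000e-02]
F -1 0.11339870514195007 0.32582888381378916 0.22982361383740196 0.19476802624030723
{'FL': array([0.6791, 0.0996]), 'FR': array([ 0.6652, -0.1009]), 'BL': array([0.8521, 0.0867]), 'BR': array([ 0.8387, -0.1137])}
yaw -3.963049483070039 0.20091669380039243
yaw -3.820168480139056 0.20078168729700746
yaw -4.26231427519181 0.17344109236576155
yaw -4.216776981712395 0.1739411296517743
mid [ 6.72189840e-01 -6.67490886e-04  7.00000000e-02]
[128, 129, 129, 129, 129, 128, 127, 138, 145, 99, 54, 60, 92, 120, 120, 120, 120, 125, 137, 137]
0.40042801115200505 0.13335814760773432 0.0799105082344497
nose [0.58857438 0.18598969 0.016     ] yaw -0.020449661404594352 0
[... 823 characters left out ...]
#########.........
......###############.........
.....################.........
.....#################........
.....###################......
......##################......
......###################.....
......###################.....
......###################.....
.......##################.....
.......##################.....
.......###################....
.......###################....
.......###################....
........##################....
........###########....###....
........#########.............
........########..............
.........#####................
..........###.................
..............................
..............................
..............................
```

```bash
python3 - <<'E'
from h import *
print(tri((187,330),(160.5,247.5)),tri((187.2,315.6),(173,241)))
# hood mouth/front check: front-left & front-right top corners in scene crop b
c=lambda x,y:(140+x/3.1-.3,170+y/3.1-.3)
for a,b in(((.679,.0996,.07),c(418,100)),((.6652,-.1009,.07),c(632,172))): print(proj("scene",a),b,onz("scene",b,.07))
print(manip.get_state()["q"])
E
```

```text
(array([0.41558485, 0.18882714, 0.05254503]), np.float64(0.005210344176607907)) (array([0.4480332 , 0.18838791, 0.05069065]), np.float64(0.00592743230189979))
[271.12897825 199.93458856] (274.5387096774194, 201.958064516129) [0.67486043 0.08690652 0.07      ]
[343.90970796 225.43256572] (343.5709677419355, 225.18387096774194) [ 0.66574627 -0.09979601  0.07      ]
[-1.13887954  0.32179017 -0.07009865  1.45157704  0.02262291  1.37080756
 -0.05690456]
```

Request:
send_rows(
  commands=[
    [0.05,0,0,0,0,0,-0.1045],
    [0.05,0,0,0,0,0,-0.1045],
    [0.05,0,0,0,0,0,-0.1045],
    [0.05,0,0,0,0,0,-0.1045],
    [0.05,-0.0137,-0.0342,0,0,0,0],
    [0.05,-0.0137,-0.0342,0,0,0,0],
    [0.05,-0.0137,-0.0342,0,0,0,0],
    [0.05,-0.0137,-0.0342,0,0,0,0],
    [0.05,-0.0137,-0.0342,0,0,0,0],
    [0.05,-0.0137,-0.0342,0,0,0,0],
    [0.05,-0.0137,-0.0342,0,0,0,0],
    [0.05,-0.0137,-0.0342,0,0,0,0],
    [0.05,-0.0137,-0.0342,0,0,0,0],
    [0.05,-0.0137,-0.0342,0,0,0,0],
    [0.05,-0.0137,-0.0342,0,0,0,0],
    [0.05,-0.0137,-0.0342,0,0,0,0],
    [0.05,0,0,0.03,0,0,0],
    [0.05,0,0,0.03,0,0,0],
    [0.05,0,0,0.03,0,0,0],
    [0.05,0,0,0,0,0,0],
  ],
)

```text
time: 1.77
position: [0.4242, 0.1814, 0.1357]
tcp_rot: [-3.136, -0.009, 3.141]
ft_force: [-1.0, -0.1, -0.4]
gripper_width: 0.589
gripper_force: 0.0
```

Request:
send_rows(
  commands=[
    [0.05,0,0,0,0,0,0],
    [0.05,0,0,0,0,0,0],
    [0.05,0,0,0,0,0,0],
  ],
)

```text
time: 2.02
position: [0.4296, 0.1846, 0.1434]
tcp_rot: [3.14, 0.003, -3.141]
ft_force: [-0.6, -0.4, 0.1]
gripper_width: 0.586
gripper_force: 0.0
```

```bash
python3 - <<'E'
from h import *
s=manip.get_state();print(s["position"],s["tcp_rot"],s["ft_force"],s["q"])
t=manip.snapshot("top")[...,::-1];S=manip.snapshot("scene")[...,::-1]
cv2.imwrite("pics/s1.png",np.vstack([cv2.resize(S[160:300,120:300],None,fx=3,fy=3,interpolation=2)]))
E
```

```text
[0.4295589  0.18461837 0.14342971] [ 3.13980385e+00  3.11100604e-03 -3.14093919e+00] [-0.59832575 -0.42434985  0.1296841 ] [-6.64556746e-01 -8.73247220e-03  2.01722087e-01  2.00937954e+00
  1.69229394e-03  1.13718683e+00  1.10790530e+00]
```

View pics/s1.png

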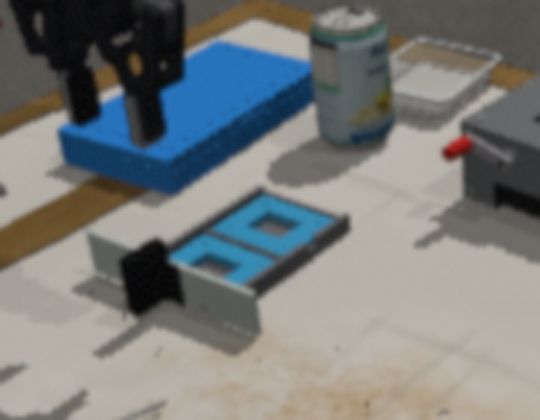

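The crop shows the open fingers hanging above the fin (crop fingertips (80,120) and (145,140), fin (150,275)) and both frames in their pockets. Next I descend and grip.

Request:
send_rows(
  commands=[
    [0.05,0.0015,-0.0015,0.02,0,0,0],
    [0.05,0,0,0.02,0,0,0],
    [0.05,0,0,0.02,0,0,0],
    [0.05,0,0,0.02,0,0,0],
    [0.05,0,0,0.015,0,0,0],
    [0.05,0,0,0.012,0,0,0],
    [0.05,0,0,0.01,0,0,0],
    [0.05,0,0,0,0,0,0],
    [0.05,0,0,0,0,0,0],
    [0.05,0,0,0,0,0,0],
  ],
)

```text
time: 2.95
position: [0.4276, 0.1827, 0.0253]
tcp_rot: [3.141, 0.002, -3.141]
ft_force: [-0.1, 0.5, -0.2]
gripper_width: 0.585
gripper_force: 0.0
```

Request:
send_rows(
  commands=[
    [0.025,0,0,0,0,0,0],
    [0.025,0,0,0,0,0,0],
    [0.018,0,0,0,0,0,0],
    [0.014,0,0,0,0,0,0],
    [0.01,0,0,0,0,0,0],
    [0.005,0,0,0,0,0,0],
    [0.0,0,0,0,0,0,0],
    [0.0,0,0,0,0,0,0],
    [0.0,0,0,0,0,0,0],
    [0.0,0,0,0,0,0,0],
  ],
)

```text
time: 3.78
position: [0.4272, 0.1826, 0.0249]
tcp_rot: [3.141, 0.001, -3.141]
ft_force: [-1.1, 1.1, 5.4]
gripper_width: 0.131
gripper_force: 58.5
```

Request:
send_rows(
  commands=[
    [0,0,0,-0.0005,0,0,0],
    [0,-0.002,-0.005,0,0,0,0.004],
    [0,-0.004,-0.0095,0,0,0,0.004],
    [0,-0.004,-0.0095,0,0,0,0.004],
    [0,-0.004,-0.0095,0,0,0,0.004],
    [0,-0.004,-0.0095,0,0,0,0.004],
    [0,-0.004,-0.0095,0,0,0,0.004],
    [0,-0.004,-0.0095,0,0,0,0.004],
    [0,-0.004,-0.0095,0,0,0,0.004],
    [0,-0.004,-0.0095,0,0,0,0.004],
    [0,-0.004,-0.0095,0,0,0,0.004],
    [0,-0.004,-0.0095,0,0,0,0.004],
    [0,-0.004,-0.0095,0,0,0,0.004],
    [0,-0.004,-0.0095,0,0,0,0.004],
    [0,-0.004,-0.0095,0,0,0,0.004],
    [0,-0.004,-0.0095,0,0,0,0.004],
    [0,-0.004,-0.0095,0,0,0,0.004],
    [0,-0.004,-0.0095,0,0,0,0.0035],
    [0,-0.002,-0.005,0,0,0,0],
    [0,0,0,0,0,0,0],
  ],
)

```text
time: 5.45
position: [0.4899, 0.0157, 0.0249]
tcp_rot: [-3.14, 0.001, 3.072]
ft_force: [0.7, -3.5, 5.0]
gripper_width: 0.133
gripper_force: 59.0
```

Request:
send_rows(
  commands=[
    [0,0,0,0,0,0,0],
    [0,0,0,0,0,0,0],
    [0,0,0,0,0,0,0],
  ],
)

```text
time: 5.7
position: [0.4894, 0.0177, 0.0249]
tcp_rot: [-3.141, 0.001, 3.074]
ft_force: [0.1, -2.2, 5.1]
gripper_width: 0.134
gripper_force: 59.0
```

```bash
cat > st.py <<'E'
from h import *
HO=np.array([.672,-.0007]);HY=np.radians(-4.1);c,s=np.cos(HY),np.sin(HY)
def hood(p): d=np.asarray(p)[:2]-HO;return np.array([c*d[0]+s*d[1],-s*d[0]+c*d[1]])
S=manip.get_state();f=S["ft_force"]
print(S["time"],"hood mm",(hood(S["position"])*1e3).round(2),"z",S["position"][2].round(4),"yaw deg",np.degrees(S["tcp_rot"][2]).round(2),"f hood",(c*f[0]+s*f[1]).round(2),(-s*f[0]+c*f[1]).round(2),f[2].round(2),"M",np.round(S["torque"],2),S["gripper_width"])
E
python3 st.py; python3 - <<'E'
from st import *
t=manip.snapshot("top")[...,::-1];cv2.imwrite("pics/t2.png",t);cv2.imwrite("pics/s2.png",manip.snapshot("scene")[...,::-1])
cv2.imwrite("pics/v2.png",cv2.resize(t[130:340,190:340],None,fx=2.8,fy=2.8,interpolation=2))
E
```

```text
5.7 hood mm [-183.44    5.25] z 0.0249 yaw deg 176.13 f hood 0.22 -2.16 5.1 M [-0.44 -0.21 -0.07] 0.13401741009905968
5.7 hood mm [-183.44    5.25] z 0.0249 yaw deg 176.13 f hood 0.22 -2.16 5.1 M [-0.44 -0.21 -0.07] 0.13401741009905968
```

View pics/v2.png

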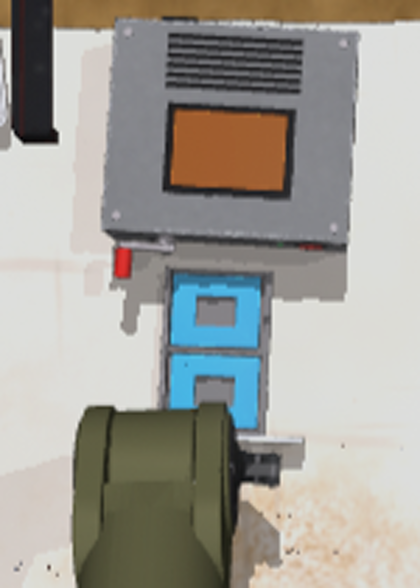

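The top view shows the tray in line with the hood: nose from crop (167,270) to (271,276), both frames seated, knob at (122,262). I'll check the tray's alignment with the hood numerically.

```bash
python3 - <<'E'
from st import *
g=np.float32(cv2.cvtColor(cv2.imread("pics/t2.png"),cv2.COLOR_BGR2GRAY))
C=lambda x,y:(190+x/2.8-.3,130+y/2.8-.3)
R=edge(g,C(271,276),C(268,430),sgn=-1,w=3);N=edge(g,C(167,270),C(271,276),sgn=0,w=3);L=edge(g,C(168,272),C(163,400),sgn=0,w=3)
for n,e in(("R",R),("L",L)):
    p=[onz("top",e[1]+e[0]*k,.016) for k in(-20,20)];h=[hood(x) for x in p];d=h[1]-h[0];print(n,e[2],np.round(h,4),"yaw rel",np.degrees(np.arctan(d[1]/d[0])))
a,b=[hood(onz("top",isect(N,e),.016)) for e in(L,R)];print("nose",a,b,np.degrees(np.arctan2(-(a-b)[0],(a-b)[1])))
for r in(235,250,262): print(r,[int(v) for v in g[r,244:256]],[int(v) for v in g[r,278:294]])
E
```

```text
5.8 hood mm [-183.56    5.54] z 0.0249 yaw deg 176.16 f hood 1.51 -2.31 3.09 M [-0.48 -0.17 -0.11] 0.13429073731536312
R 0.11143014309582516 [[-0.1297 -0.0404]
 [-0.0355 -0.0383]] yaw rel 1.3089773017105424
L 0.5943402987763 [[-0.1273  0.0484]
 [-0.0332  0.0444]] yaw rel -2.4335438623541896
nose [-0.02250342  0.04391635] [-0.0218694  -0.03797734] 0.4435705440932058
235 [143, 143, 126, 125, 115, 128, 102, 84, 156, 156, 156, 156] [154, 153, 153, 153, 160, 84, 106, 132, 126, 121, 144, 144, 144, 144, 144, 144]
250 [220, 208, 205, 155, 136, 145, 69, 160, 151, 151, 151, 152] [155, 153, 152, 150, 93, 124, 132, 133, 137, 219, 219, 219, 219, 219, 219, 219]
262 [208, 208, 206, 145, 136, 57, 123, 142, 155, 155, 155, 154] [155, 155, 154, 154, 134, 130, 134, 125, 219, 218, 219, 219, 219, 219, 219, 219]
```

Request:
send_rows(
  commands=[
    [0,0,-0.001,0,0,0,0.004],
    [0,-0.001,-0.002,0,0,0,0],
    [0,-0.003,-0.002,0,0,0,0],
    [0,-0.005,-0.0005,0,0,0,0],
    [0,-0.005,0,0,0,0,0],
    [0,-0.005,0,0,0,0,0],
    [0,-0.005,0,0,0,0,0],
    [0,-0.005,0,0,0,0,0],
    [0,-0.005,0,0,0,0,0],
    [0,-0.005,0,0,0,0,0],
    [0,-0.005,0,0,0,0,0],
    [0,-0.004,0,0,0,0,0],
    [0,-0.003,0,0,0,0,0],
    [0,-0.003,0,0,0,0,0],
    [0,0,0,0,0,0,0],
    [0,0,0,0,0,0,0],
    [0,0,0,0,0,0,0],
  ],
)

```text
time: 7.22
position: [0.5423, 0.0097, 0.0249]
tcp_rot: [3.141, -0.001, 3.071]
ft_force: [-1.0, 0.4, 6.5]
gripper_width: 0.134
gripper_force: 59.4
```

```bash
python3 st.py
```

```text
7.2167 hood mm [-130.1     1.07] z 0.0249 yaw deg 175.98 f hood -0.99 0.33 6.53 M [-0.05  0.06 -0.02] 0.13375751105887237
```

Request:
send_rows(
  commands=[
    [0,-0.002,-0.001,0,0,0,0],
    [0,-0.002,0,0,0,0,0],
    [0,-0.002,0,0,0,0,0],
    [0,-0.002,0,0,0,0,0],
    [0,-0.001,0,0,0,0,0],
    [0,-0.001,0,0,0,0,0],
    [0,0,0,0,0,0,0],
    [0,0,0,0,0,0,0],
  ],
)

```text
time: 7.88
position: [0.5516, 0.0081, 0.0249]
tcp_rot: [3.141, -0.002, 3.071]
ft_force: [-2.7, 0.7, 7.9]
gripper_width: 0.134
gripper_force: 59.5
```

```bash
python3 st.py
```

```text
7.8833 hood mm [-120.7     0.13] z 0.0249 yaw deg 175.98 f hood -2.77 0.49 7.95 M [0.   0.39 0.01] 0.134129351375239
```

Request:
send_rows(
  commands=[
    [0,-0.001,0,0,0,0,0],
    [0,-0.001,0,0,0,0,0],
    [0,0,0,0,0,0,0],
  ],
)

```text
time: 8.13
position: [0.5536, 0.0079, 0.0249]
tcp_rot: [3.141, -0.002, 3.071]
ft_force: [-3.4, 0.1, 6.7]
gripper_width: 0.131
gripper_force: 59.6
```

```bash
python3 st.py
```

```text
8.1333 hood mm [-1.1872e+02  1.1000e-01] z 0.0249 yaw deg 175.98 f hood -3.4 -0.16 6.75 M [0.04 0.39 0.03] 0.13058932140835192
```

Request:
send_rows(
  commands=[
    [0,-0.001,0,-0.0005,0,0,0],
    [0,-0.001,0,0,0,0,0],
    [0,0,0,0,0,0,0],
  ],
)

```text
time: 8.38
position: [0.5558, 0.0075, 0.0249]
tcp_rot: [3.141, -0.002, 3.071]
ft_force: [-3.2, 0.2, 4.7]
gripper_width: 0.13
gripper_force: 59.1
```

```bash
python3 st.py
```

```text
8.3833 hood mm [-1.1651e+02 -9.0000e-02] z 0.0249 yaw deg 175.97 f hood -3.19 -0.06 4.68 M [0.17 0.33 0.15] 0.13017802651661173
```

Request:
send_rows(
  commands=[
    [0,-0.001,0,-0.0005,0,0,0],
    [0,-0.001,0,0,0,0,0],
    [0,0,0,0,0,0,0],
  ],
)

```text
time: 8.63
position: [0.556, 0.007, 0.0249]
tcp_rot: [-3.141, -0.006, 3.071]
ft_force: [-8.2, 0.9, 5.1]
gripper_width: 0.131
gripper_force: 59.4
```

```bash
python3 st.py
```

```text
8.6333 hood mm [-116.28   -0.64] z 0.0249 yaw deg 175.97 f hood -8.23 0.32 5.09 M [0.18 1.13 0.26] 0.13077881280114642
```

Request:
send_rows(
  commands=[
    [0,-0.001,0,0,0,0,0],
    [0,-0.001,0,0,0,0,0],
    [0,0,0,0,0,0,0],
  ],
)

```text
time: 8.88
position: [0.556, 0.0068, 0.0249]
tcp_rot: [-3.141, -0.01, 3.072]
ft_force: [-12.3, 1.1, 11.2]
gripper_width: 0.132
gripper_force: 60.3
```

```bash
python3 st.py
```

```text
8.8833 hood mm [-116.2    -0.77] z 0.0249 yaw deg 176.0 f hood -12.33 0.2 11.16 M [0.18 2.22 0.39] 0.1321622506022584
```

Contact is on the left rail end (Mz is positive, about 45 mm lever arm). I draw back and shift right.

Request:
send_rows(
  commands=[
    [0,0.002,0,-0.001,0,0,0],
    [0,0.003,0,0,0,0,0],
    [0,0.003,0,0,0,0,0],
    [0,0,-0.002,0,0,0,0],
    [0,0,-0.002,0,0,0,0],
    [0,0,-0.0025,0,0,0,0],
    [0,0,0,0,0,0,0],
    [0,0,0,0,0,0,0],
  ],
)

```text
time: 9.55
position: [0.5523, 0.0001, 0.0268]
tcp_rot: [-3.141, 0.0, 3.069]
ft_force: [-0.3, 0.4, -3.5]
gripper_width: 0.13
gripper_force: 58.4
```

```bash
python3 st.py
```

```text
9.55 hood mm [-119.42   -7.81] z 0.0268 yaw deg 175.87 f hood -0.38 0.39 -3.51 M [ 0.    0.3  -0.08] 0.13032498332692846
```

Request:
send_rows(
  commands=[
    [0,-0.0015,0,0,0,0,0],
    [0,-0.0015,0,0,0,0,0],
    [0,-0.001,0,0,0,0,0],
    [0,-0.001,0,0,0,0,0],
    [0,-0.001,0,0,0,0,0],
    [0,0,0,0,0,0,0],
  ],
)

```text
time: 10.05
position: [0.5585, 0.0008, 0.0268]
tcp_rot: [3.141, 0.0, 3.071]
ft_force: [-0.0, 1.8, -3.3]
gripper_width: 0.13
gripper_force: 58.4
```

```bash
python3 st.py
```

```text
10.05 hood mm [-113.31   -6.66] z 0.0268 yaw deg 175.97 f hood -0.18 1.82 -3.33 M [0.44 0.3  0.23] 0.12975749493985772
```

Entered, nudged slightly left by the right rail. The tray was lifted about 2 mm, so I lower it and ease left.

Request:
send_rows(
  commands=[
    [0,0,0.001,0.001,0,0,0],
    [0,0,0.001,0.001,0,0,0],
    [0,0,0,0,0,0,0],
    [0,-0.001,0,0,0,0,0],
    [0,-0.001,0,0,0,0,0],
    [0,-0.001,0,0,0,0,0],
    [0,0,0,0,0,0,0],
  ],
)

```text
time: 10.63
position: [0.5616, 0.0017, 0.0249]
tcp_rot: [-3.141, 0.0, 3.07]
ft_force: [-0.0, 0.9, -2.9]
gripper_width: 0.133
gripper_force: 58.5
```

```bash
python3 st.py
```

```text
10.6333 hood mm [-110.28   -5.51] z 0.0249 yaw deg 175.9 f hood -0.1 0.91 -2.92 M [-0.    0.19 -0.06] 0.13287848862330537
```

Request:
send_rows(
  commands=[
    [0,-0.002,0.0003,0.0003,0,0,0],
    [0,-0.002,0,0,0,0,0],
    [0,-0.002,0,0,0,0,0],
    [0,-0.002,0,0,0,0,0],
    [0,-0.002,0,0,0,0,0],
    [0,-0.002,0,0,0,0,0],
    [0,-0.002,0,0,0,0,0],
    [0,-0.002,0,0,0,0,0],
  ],
)

```text
time: 11.3
position: [0.5776, 0.0011, 0.0248]
tcp_rot: [3.141, 0.0, 3.07]
ft_force: [-1.7, -0.8, 1.9]
gripper_width: 0.134
gripper_force: 59.4
```

```bash
python3 st.py
```

```text
11.3 hood mm [-94.3   -4.98] z 0.0248 yaw deg 175.92 f hood -1.69 -0.88 1.92 M [ 0.05  0.56 -0.01] 0.1344567733292149
```

Request:
send_rows(
  commands=[
    [0,-0.002,0,0,0,0,0],
    [0,-0.002,0,0,0,0,0],
    [0,-0.002,0,0,0,0,0],
    [0,-0.002,0,0,0,0,0],
    [0,-0.002,0,0,0,0,0],
    [0,-0.002,0,0,0,0,0],
    [0,-0.002,0,0,0,0,0],
    [0,0,0,0,0,0,0],
  ],
)

```text
time: 11.97
position: [0.592, 0.0, 0.0247]
tcp_rot: [3.142, 0.001, 3.07]
ft_force: [-1.9, 0.8, 4.5]
gripper_width: 0.131
gripper_force: 59.5
```

```bash
python3 st.py
```

```text
11.9667 hood mm [-79.89  -5.01] z 0.0247 yaw deg 175.92 f hood -1.96 0.65 4.53 M [0.02 0.37 0.01] 0.13090356079562998
```

Request:
send_rows(
  commands=[
    [0,-0.0015,0,-0.0003,0,0,0],
    [0,-0.0015,0,0,0,0,0],
    [0,-0.0015,0,0,0,0,0],
    [0,-0.0015,0,0,0,0,0],
    [0,-0.0015,0,0,0,0,0],
    [0,-0.0015,0,0,0,0,0],
  ],
)

```text
time: 12.47
position: [0.5997, -0.0003, 0.0248]
tcp_rot: [3.141, -0.001, 3.071]
ft_force: [-4.2, 1.3, 6.9]
gripper_width: 0.134
gripper_force: 60.0
```

```bash
python3 st.py
```

```text
12.4667 hood mm [-72.14  -4.81] z 0.0248 yaw deg 175.94 f hood -4.3 1.03 6.87 M [0.2  1.05 0.12] 0.1337000380976483
```

Request:
send_rows(
  commands=[
    [0,-0.0015,0.0003,0,0,0,0],
    [0,-0.0015,0.0003,0,0,0,0],
    [0,-0.0015,0,0,0,0,0],
    [0,-0.0015,0,0,0,0,0],
    [0,-0.0015,0,0,0,0,0],
    [0,-0.0015,0,0,0,0,0],
  ],
)

```text
time: 12.97
position: [0.6094, 0.0001, 0.0248]
tcp_rot: [3.141, 0.0, 3.071]
ft_force: [-1.8, 2.3, 3.9]
gripper_width: 0.13
gripper_force: 59.7
```

```bash
python3 st.py
```

```text
12.9667 hood mm [-62.45  -3.71] z 0.0248 yaw deg 175.97 f hood -1.98 2.13 3.89 M [0.5  0.69 0.37] 0.1302259177168357
```

Request:
send_rows(
  commands=[
    [0,-0.002,0.0005,0,0,0,0],
    [0,-0.002,0,0,0,0,0],
    [0,-0.002,0,0,0,0,0],
    [0,-0.002,0,0,0,0,0],
    [0,-0.002,0,0,0,0,0],
    [0,-0.002,0,0,0,0,0],
    [0,-0.002,0,0,0,0,0],
  ],
)

```text
time: 13.55
position: [0.6234, -0.0011, 0.0248]
tcp_rot: [3.141, 0.0, 3.07]
ft_force: [-1.8, 1.9, 3.5]
gripper_width: 0.134
gripper_force: 59.7
```

```bash
python3 st.py
```

```text
13.55 hood mm [-48.41  -3.82] z 0.0248 yaw deg 175.92 f hood -1.89 1.82 3.53 M [0.5  0.72 0.3 ] 0.13448055200084777
```

Request:
send_rows(
  commands=[
    [0,-0.002,0,0,0,0,0],
    [0,-0.002,0,0,0,0,0],
    [0,-0.002,0,0,0,0,0],
    [0,-0.002,0,0,0,0,0],
    [0,-0.002,0,0,0,0,0],
    [0,-0.002,0,0,0,0,0],
    [0,0,0,0,0,0,0],
  ],
)

```text
time: 14.13
position: [0.6358, -0.002, 0.0248]
tcp_rot: [3.142, 0.001, 3.07]
ft_force: [-1.5, 3.1, 3.6]
gripper_width: 0.133
gripper_force: 59.5
```

```bash
python3 st.py
```

```text
14.1333 hood mm [-35.97  -3.9 ] z 0.0248 yaw deg 175.91 f hood -1.74 2.94 3.59 M [0.49 0.38 0.25] 0.132615975969716
```

Home is expected at a TCP x of about -23, so I slow down here.

Request:
send_rows(
  commands=[
    [0,-0.0015,0.0005,0,0,0,0],
    [0,-0.0015,0,0,0,0,0],
    [0,-0.0015,0,0,0,0,0],
    [0,-0.0015,0,0,0,0,0],
    [0,-0.0015,0,0,0,0,0],
    [0,-0.001,0,0,0,0,0],
    [0,-0.001,0,0,0,0,0],
    [0,0,0,0,0,0,0],
  ],
)

```text
time: 14.8
position: [0.6452, -0.0022, 0.0248]
tcp_rot: [-3.142, 0.001, 3.07]
ft_force: [-0.4, 1.1, 1.7]
gripper_width: 0.131
gripper_force: 59.5
```

```bash
python3 st.py
```

```text
14.8 hood mm [-26.61  -3.45] z 0.0248 yaw deg 175.91 f hood -0.49 1.09 1.71 M [0.42 0.27 0.26] 0.13093367149393087
```

Request:
send_rows(
  commands=[
    [0,-0.001,0,0,0,0,0],
    [0,-0.001,0,0,0,0,0],
    [0,0,0,0,0,0,0],
  ],
)

```text
time: 15.05
position: [0.6471, -0.0025, 0.0248]
tcp_rot: [-3.141, 0.001, 3.07]
ft_force: [0.2, 1.4, 1.7]
gripper_width: 0.129
gripper_force: 59.3
```

```bash
python3 st.py
```

```text
15.05 hood mm [-24.69  -3.54] z 0.0248 yaw deg 175.91 f hood 0.08 1.41 1.65 M [0.37 0.22 0.26] 0.12863519235527898
```

Request:
send_rows(
  commands=[
    [0,-0.001,0,0,0,0,0],
    [0,-0.001,0,0,0,0,0],
    [0,0,0,0,0,0,0],
  ],
)

```text
time: 15.3
position: [0.6478, -0.0023, 0.0249]
tcp_rot: [3.141, -0.002, 3.07]
ft_force: [-4.4, 1.9, 5.3]
gripper_width: 0.127
gripper_force: 59.8
```

```bash
python3 st.py
```

```text
15.3 hood mm [-24.    -3.37] z 0.0249 yaw deg 175.87 f hood -4.48 1.62 5.3 M [ 0.43  1.04 -0.05] 0.12720342058351652
```

Request:
send_rows(
  commands=[
    [0,-0.001,0,0,0,0,0],
    [0,-0.001,0,0,0,0,0],
    [0,0,0,0,0,0,0],
    [0,0,0,0,0,0,0],
  ],
)

```text
time: 15.63
position: [0.6478, -0.0023, 0.0249]
tcp_rot: [3.141, -0.006, 3.069]
ft_force: [-10.1, 2.2, 9.7]
gripper_width: 0.133
gripper_force: 60.5
```

```bash
python3 st.py
```

```text
15.6333 hood mm [-23.99  -3.31] z 0.0249 yaw deg 175.86 f hood -10.2 1.43 9.66 M [ 0.42  2.   -0.09] 0.1327536333040348
```

Request:
send_rows(
  commands=[
    [0,0,0,0,0,0,0.004],
    [0,-0.0005,0,0,0,0,0.003],
    [0,0,0,0,0,0,0],
    [0,0,0,0,0,0,0],
  ],
)

```text
time: 15.97
position: [0.6479, -0.0023, 0.0249]
tcp_rot: [3.141, -0.007, 3.063]
ft_force: [-11.7, 2.5, 11.4]
gripper_width: 0.128
gripper_force: 60.7
```

```bash
python3 st.py
```

```text
15.9667 hood mm [-23.97  -3.35] z 0.0249 yaw deg 175.52 f hood -11.89 1.61 11.39 M [0.45 2.24 0.22] 0.12767725265466148
```

Request:
send_rows(
  commands=[
    [0,0.001,0,0,0,0,-0.002],
    [0,0.001,0,0,0,0,0],
    [0,0.0005,0,0,0,0,0],
    [0.02,0,0,0,0,0,0],
    [0.035,0,0,0,0,0,0],
    [0.035,0,0,0,0,0,0],
    [0.035,0,0,0,0,0,0],
    [0.035,0,0,-0.005,0,0,0],
    [0.035,0,0,-0.01,0,0,0],
    [0.035,0,0,-0.02,0,0,0],
    [0.035,0,0,-0.02,0,0,0],
    [0.035,0,0,-0.03,0,0,0],
    [0.035,0,0,-0.03,0,0,0],
    [0.035,0,0,-0.01,0,0,0],
    [0,0,0,0,0,0,0],
    [0,0,0,0,0,0,0],
    [0,0,0,0,0,0,0],
  ],
)

```text
time: 17.38
position: [0.6476, -0.0023, 0.1483]
tcp_rot: [-3.141, -0.002, 3.065]
ft_force: [-0.7, 0.3, -0.2]
gripper_width: 0.006
gripper_force: 0.0
```

```bash
python3 - <<'E'
from st import *
t=manip.snapshot("top")[...,::-1];sc=manip.snapshot("scene")[...,::-1];cv2.imwrite("pics/t3.png",t);cv2.imwrite("pics/s3.png",sc)
cv2.imwrite("pics/v3.png",np.hstack([cv2.resize(t[180:290,190:320],(520,440),interpolation=2),cv2.resize(sc[180:290,240:310],(280,440),interpolation=2)]))
E
```

```text
17.3833 hood mm [-24.18  -3.37] z 0.1483 yaw deg 175.63 f hood -0.77 0.28 -0.18 M [-0.02  0.   -0.01] 0.006362332519659413
```

View pics/v3.png

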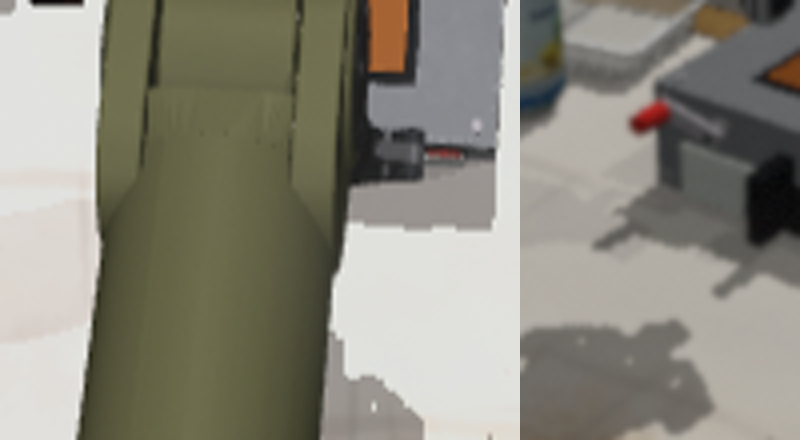

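The plate looks flush against the hood front (crop (710,180)), the fin is free and the knob is open at (650,117). Next I move above the knob with closed fingers.

Request:
send_rows(
  commands=[
    [0,0.004,0.01,0,0,0,-0.004],
    [0,0,0.02,0,0,0,0],
    [0,0,0.02,0,0,0,0],
    [0,0,0.02,0,0,0,0],
    [0,0,0.017,0,0,0,0],
    [0,0,0,0.02,0,0,0],
    [0,0,0,0.02,0,0,0],
    [0,0,0,0.015,0,0,0],
    [0,0,0,0,0,0,0],
    [0,0,0,0,0,0,0],
  ],
)

```text
time: 18.32
position: [0.6497, 0.0853, 0.0933]
tcp_rot: [-3.141, -0.003, 3.07]
ft_force: [0.3, 0.8, 1.0]
gripper_width: -0.001
gripper_force: 0.0
```

```bash
python3 st.py
```

```text
18.3167 hood mm [-28.4   84.16] z 0.0933 yaw deg 175.9 f hood 0.2 0.79 1.0 M [ 0.05  0.01 -0.03] -0.000824084520115448
```

Request:
send_rows(
  commands=[
    [0,0,0,0.005,0,0,0],
    [0,0,0,0.005,0,0,0],
    [0,0,0,0.005,0,0,0],
    [0,0,0,0.005,0,0,0],
    [0,0,0,0.005,0,0,0],
    [0,0,0,0.005,0,0,0],
    [0,0,0,0.005,0,0,0],
    [0,0,0,0,0,0,0],
  ],
)

```text
time: 18.98
position: [0.6507, 0.0851, 0.0589]
tcp_rot: [3.142, -0.001, 3.07]
ft_force: [0.1, -0.3, 0.7]
gripper_width: 0.001
gripper_force: 0.0
```

```bash
python3 st.py
```

```text
18.9833 hood mm [-27.38  84.06] z 0.0589 yaw deg 175.89 f hood 0.09 -0.28 0.7 M [ 0.04  0.04 -0.03] 0.0011275672423874542
```

Request:
send_rows(
  commands=[
    [0,0,0,0.005,0,0,0],
    [0,0,0,0.005,0,0,0],
    [0,0,0,0.005,0,0,0],
    [0,0,0,0.005,0,0,0],
    [0,0,0,0.005,0,0,0],
    [0,0,0,0,0,0,0],
    [0,0,0,0,0,0,0],
  ],
)

```text
time: 19.57
position: [0.6502, 0.085, 0.0338]
tcp_rot: [3.141, -0.002, 3.07]
ft_force: [0.4, 0.1, 0.1]
gripper_width: -0.001
gripper_force: 0.0
```

```bash
python3 st.py
```

```text
19.5667 hood mm [-27.83  83.95] z 0.0338 yaw deg 175.87 f hood 0.39 0.14 0.07 M [0.01 0.03 0.04] -0.0014387450113062393
```

```bash
python3 - <<'E'
from st import *
sc=manip.snapshot("scene")[...,::-1]
h=cv2.cvtColor(sc,cv2.COLOR_BGR2HSV);m=cv2.inRange(h,(0,150,80),(8,255,255))[190:260,250:320];ys,xs=np.nonzero(m);print(len(xs),xs.mean()+250 if len(xs) else 0,ys.mean()+190 if len(ys) else 0)
for th in(0,.3,.5,.8,1.1,1.5,2.07):
    f=th-.5;y,z=.048+.034*np.cos(f),.054-.034*np.sin(f);print(th,proj("scene",[*(HO+[c*-.0255-s*y,s*-.0255+c*y]),z]).round(1))
cv2.imwrite("pics/v4.png",cv2.resize(sc[150:270,230:350],(600,600),interpolation=2))
E
```

```text
19.5667 hood mm [-27.83  83.95] z 0.0338 yaw deg 175.87 f hood 0.39 0.14 0.07 M [0.01 0.03 0.04] -0.0014387450113062393
40 275.925 221.85
0 [271.7 206.6]
0.3 [270.7 209.8]
0.5 [270.6 212.3]
0.8 [271.3 216.3]
1.1 [272.9 220.3]
1.5 [276.3 225. ]
2.07 [282.5 229.4]
```

View pics/v4.png

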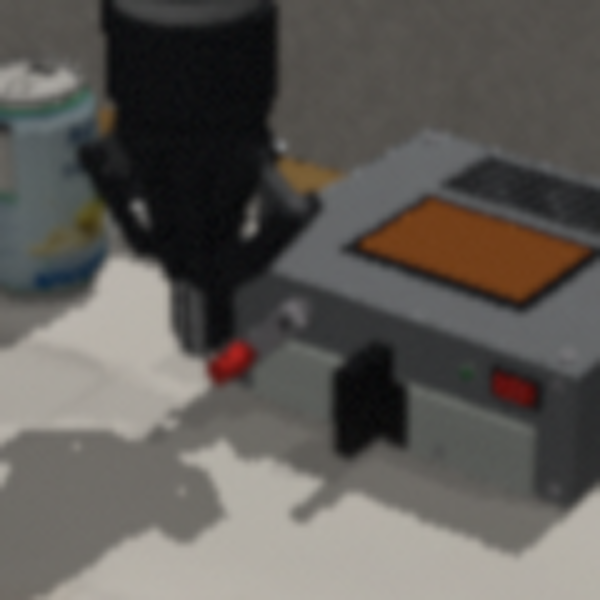

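The crop shows the knob swung down to (232,362) under the closed fingertips, at about 1.2 rad, with the plate flush with the hood front. I carry on down, then sweep inward.

Request:
send_rows(
  commands=[
    [0,0,0,0.004,0,0,0],
    [0,0,0,0.004,0,0,0],
    [0,0,0,0.004,0,0,0],
    [0,0,0,0.004,0,0,0],
    [0,0,0,0,0,0,0],
    [0,0,-0.002,0,0,0,0],
    [0,0,-0.002,0,0,0,0],
    [0,0,-0.002,0,0,0,0],
    [0,0,-0.002,0,0,0,0],
    [0,0,0,0,0,0,0],
  ],
)

```text
time: 20.45
position: [0.6504, 0.0759, 0.019]
tcp_rot: [-3.141, 0.0, 3.069]
ft_force: [0.3, 1.6, -0.4]
gripper_width: -0.003
gripper_force: 0.8
```

```bash
python3 st.py
```

```text
20.45 hood mm [-27.01  74.85] z 0.019 yaw deg 175.82 f hood 0.22 1.6 -0.37 M [ 0.37  0.04 -0.  ] -0.0027091259081320706
```

Request:
send_rows(
  commands=[
    [0,0,-0.002,0,0,0,0],
    [0,0,-0.002,0,0,0,0],
    [0,0,-0.001,0,0,0,0],
    [0,0,0,0,0,0,0],
  ],
)

```text
time: 20.78
position: [0.6502, 0.071, 0.019]
tcp_rot: [-3.141, 0.0, 3.069]
ft_force: [0.3, 2.0, 0.7]
gripper_width: -0.002
gripper_force: 0.6
```

```bash
python3 st.py
```

```text
20.7833 hood mm [-26.85  69.94] z 0.019 yaw deg 175.82 f hood 0.17 2.02 0.75 M [ 0.22 -0.03 -0.03] -0.0018394009426035264
```

Request:
send_rows(
  commands=[
    [0,0,-0.0015,0,0,0,0],
    [0,0,-0.0015,0,0,0,0],
    [0,0,0,0,0,0,0],
  ],
)

```text
time: 21.03
position: [0.65, 0.0682, 0.0189]
tcp_rot: [-3.141, 0.0, 3.069]
ft_force: [0.3, 1.7, 0.5]
gripper_width: -0.005
gripper_force: 0.8
```

```bash
python3 st.py
```

```text
21.0333 hood mm [-26.87  67.15] z 0.0189 yaw deg 175.84 f hood 0.13 1.75 0.52 M [ 0.33 -0.03 -0.02] -0.004892919369498296
```

Request:
send_rows(
  commands=[
    [0,0,-0.0015,0,0,0,0],
    [0,0,-0.0015,0,0,0,0],
    [0,0,0,0,0,0,0],
  ],
)

```text
time: 21.28
position: [0.6497, 0.0652, 0.0189]
tcp_rot: [-3.141, 0.0, 3.069]
ft_force: [0.5, 1.2, 0.8]
gripper_width: -0.002
gripper_force: 0.8
```

```bash
python3 st.py
```

```text
21.2833 hood mm [-26.97  64.16] z 0.0189 yaw deg 175.84 f hood 0.46 1.2 0.84 M [0.36 0.03 0.02] -0.00243644699443654
```

Request:
send_rows(
  commands=[
    [0,0,-0.001,0,0,0,0],
    [0,0,-0.001,0,0,0,0],
    [0,0,-0.001,0,0,0,0],
    [0,0,0,0,0,0,0],
  ],
)

```text
time: 21.62
position: [0.6496, 0.0635, 0.0191]
tcp_rot: [3.14, 0.0, 3.07]
ft_force: [0.4, 3.5, 1.3]
gripper_width: 0.0
gripper_force: 1.6
```

```bash
python3 st.py
```

```text
21.6167 hood mm [-26.95  62.44] z 0.0191 yaw deg 175.88 f hood 0.13 3.47 1.35 M [ 0.82 -0.01  0.03] 0.00029679935033401087
```

Request:
send_rows(
  commands=[
    [0,0,-0.001,0,0,0,0],
    [0,0,-0.001,0,0,0,0],
    [0,0,0,0,0,0,0],
  ],
)

```text
time: 21.87
position: [0.6496, 0.0627, 0.0194]
tcp_rot: [3.139, 0.001, 3.07]
ft_force: [0.1, 5.9, 2.4]
gripper_width: 0.001
gripper_force: 2.6
```

```bash
python3 st.py
```

```text
21.8667 hood mm [-26.84  61.64] z 0.0194 yaw deg 175.92 f hood -0.36 5.85 2.35 M [1.25 0.09 0.03] 0.0006288986522750405
```

Force is rising, so the knob is at its hard stop. One last small press, then I back off and look.

Request:
send_rows(
  commands=[
    [0,0,-0.001,0,0,0,0],
    [0,0,-0.001,0,0,0,0],
    [0,0,0,0,0,0,0],
    [0,0,0,0,0,0,0],
  ],
)

```text
time: 22.2
position: [0.6498, 0.0617, 0.0198]
tcp_rot: [3.138, 0.001, 3.071]
ft_force: [-0.4, 7.0, 4.1]
gripper_width: -0.001
gripper_force: 3.9
```

```bash
python3 st.py
```

```text
22.2 hood mm [-26.65  60.6 ] z 0.0198 yaw deg 175.96 f hood -0.92 6.96 4.09 M [ 1.52  0.12 -0.04] -0.001374722916809303
```

Request:
send_rows(
  commands=[
    [0,0,0.004,0,0,0,0],
    [0,0,0.008,0,0,0,0],
    [0,0,0.01,0,0,0,0],
    [0,0,0.01,0,0,0,0],
    [0,0,0,-0.02,0,0,0],
    [0,0,0,-0.03,0,0,0],
    [0,0,0,-0.04,0,0,0],
    [0,0,0,-0.04,0,0,0],
    [0,0.02,0.03,0,0,0,0],
    [0,0.02,0.03,0,0,0,0],
    [0,0.02,0.03,0,0,0,0],
    [0,0.02,0.03,0,0,0,0],
    [0,0.02,0.03,0,0,0,0],
    [0,0,0,0,0,0,0],
    [0,0,0,0,0,0,0],
  ],
)

```text
time: 23.45
position: [0.5605, 0.2513, 0.1483]
tcp_rot: [3.141, -0.001, 3.076]
ft_force: [1.1, 0.3, -0.2]
gripper_width: -0.002
gripper_force: 0.0
```

```bash
python3 - <<'E'
from st import *
t=manip.snapshot("top")[...,::-1];sc=manip.snapshot("scene")[...,::-1]
for n,im,(x0,y0,x1,y1) in(("scene",sc,(262,200,300,240)),("top",t,(220,205,265,245))):
    m=cv2.inRange(cv2.cvtColor(im,cv2.COLOR_BGR2HSV),(0,150,80),(8,255,255))[y0:y1,x0:x1];ys,xs=np.nonzero(m);print(n,len(xs),xs.mean()+x0,ys.mean()+y0)
    for th in(1.9,2.07): f=th-.5;y,z=.048+.034*np.cos(f),.054-.034*np.sin(f);print(th,proj(n,[*(HO+[c*-.0255-s*y,s*-.0255+c*y]),z]).round(1))
cv2.imwrite("pics/v5.png",np.hstack([cv2.resize(t[190:290,210:330],(360,300),interpolation=2),cv2.resize(sc[180:270,250:370],(400,300),interpolation=2)]))
E
```

```text
23.45 hood mm [-129.23  243.37] z 0.1483 yaw deg 176.24 f hood 1.11 0.41 -0.16 M [-0.08 -0.   -0.02] -0.0017212892290358302
scene 37 283.6756756756757 228.8108108108108
1.9 [280.5 228.4]
2.07 [282.5 229.4]
top 45 250.0 226.0
1.9 [247.7 226.2]
2.07 [250.2 226.3]
```

View pics/v5.png

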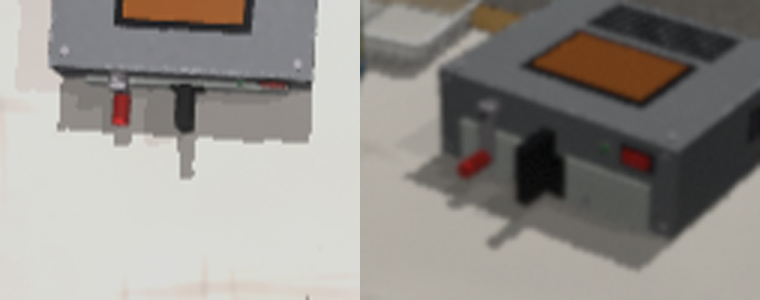

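The knob hangs straight down across the plate (top (250,226), scene (284,229), both matching 2.07 rad). The plate is flush, and the arm is clear.

```bash
python3 -c "
from rig import manip
print(manip.finish_job())"
```

```text
the job is handed in; nothing more can be done
None
```

The job is handed in: the tray is home against the hood front, the latch is fully down across the plate, and the other things on the bench were left alone. Both frames were in their pockets when last seen, just before the tray entered the hood, and inside it they could not be checked; the tray was lifted about 2 mm for a moment at the rail ends.

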